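# Open the valve case: pop the T-handle, turn it, slide the cover

### The arm

A 6-joint arm with a two-finger parallel gripper is mounted at the origin on the work surface. World frame = base frame: x ahead of the robot, y to its left, z up, the work surface at z = 0. Lengths are in m, angles in rad, forces in N, time in s.
With the tool pointing down it reaches from about 0.35 to 0.975 m from the base axis. Payload 4.9 kg.
Tool frame: the origin (TCP) lies at the very end of the fingers, on their centre line; the grasp point (between the pads) lies 19 mm behind it; x points along the fingers, z is the direction in which the jaws open and shut, and the axes are right-handed (so a half turn about x gives the same grasp; the last joint's range is limited). The gripper opens to 85 mm and grips with 20 to 120 N. Pads are 22 mm wide; open, the fingers measure 114 mm over their backs; the gripper's body (76 mm by 85 mm) begins 54 mm behind the grasp point. The pads swing forward as they close: fully open they stand 13 mm farther back than shut.
Start: joints at [1.097, 0.053, 1.613, -0, 1.476, -0.119], TCP at [0.217, 0.586, 0.195] pointing down, gripper open.
Joint ranges: [-3.01, 3.01], [-1.01, 2.22], [0.06, 2.58], [-1.02, 4.17], [0.09, 2.62], [-3.14, 3.14]. Speed limits (rad/s): [2.57, 2.57, 3.14, 3.14, 3.14, 3.14].

### API

Orientations are given as a rotation vector (axis times angle).
In Python, from station import ctrl, imaging gives the robot as it stands. The module is installed in compiled form; this text tells all that it offers.
- The arm moves only by the shell command python3 -m jog 'ROWS' [FORCE]. ROWS is JSON, a list that holds one entry, the list of rows, each a list of 5 numbers: the shift along the tool's x, y, z in m, then the turn about the tool's x in rad, then the closure, from -1 (fully open) to 1 (shut). A call has 1 to 12 rows; each row is the pose to reach, as a shift and turn from the pose measured when the call began, along the tool's axes at that moment; what a row does not reach only later rows make up. A row lasts 1/10 s, in which the tool goes at most 50 mm and 8.59 degrees, less where a joint would pass 70% of its speed; a pose out of reach is approached as far as the arm can. A call with a gripper value outside its range is refused whole. The fingers move at their own pace and stop on an object; FORCE is the grip in N (left out, the last holds). Time passes only in rows, so rows that repeat a pose let the fingers close. It gives the time, the measured TCP pose, the force and the opening at its end, in the units of the state.
- ctrl.get_obs(): the state, without advancing time (a new reading comes with each control period).
- imaging.get_image(name): name is "scene" or "top" or "wrist"; returns a dict with "color" (384x512x3 uint8, red, green, blue), "intrinsics" (3x3 intrinsics, pixels), "R" (3x3) and "t" (3): a world point X has camera coordinates R X + t. Camera axes: x right, y down, z forward; pixel columns grow to the right and rows downward; lengths in m; the calibration is good to about 2 mm. A picture is of the moment at which its call begins. There is no depth.
- ctrl.finish_job(): hands the job in, once; it reports no verdict.
The state is a dict: "t": time; "q": joint angles; "dq": joint speeds; "effort": joint torques, N m; "tool_pos": TCP position; "tool_rot": TCP orientation; "contact_force": force on the tool from outside, world axes, zero at the start; "wrist_torque": the same for the moment, N m; "opening": finger opening in m.
Only numpy, scipy, OpenCV 4.12 (cv2) and the standard library are available. Lean on these libraries where they do the work, as an engineer would, in place of code of your own. Each camera call takes 0.05 s, during which the arm holds its last target.

### The job

Open the grey tool case on the bench: press its release button with a light touch until the T-handle pops up, turn the handle anticlockwise (seen from above) gently as far as its stop, and slide the cover fully open by the handle. The case is light and not clamped: do not shove it out of place, and leave the bearing ring lying on the cover and the other things on the bench alone. Finish with the handle still up and let go of everything.

Things in the scene. Friction and masses are not known exactly. Their poses are not given: they have to be found in the camera images.
- case: the tool case: grey steel box 260 (x) x 240 (y) x 100 mm high, 6 mm walls, about 3 kg in all, loose on the bench. Origin: centre of its underside; z up. A sideways push of some 12 N or a twist of about 1 N m shifts it. Its x axis points away from the robot, give or take 0.35 rad; its cover slides toward its own +y
- cover (a joint): travel of the sliding aluminium cover (260 x 240 x 8 mm plate lying on the case rim, top 108 mm above the bench) toward the case's +y, m: 0 shut, 0.10 fully open at its stop. Runs with about 3 N friction; held shut by the lock (up to a few mm of play) until the handle is turned to its stop
- cover_edge (a point): middle of the cover's -y edge, on its top face
- stem (a joint): how far the T-handle has popped up, m: 0 sunk in its slot, 0.03 fully out. A spring (9 N sunk, 4 N fully out, less the handle's weight of 2 N) drives it up when the release button is pressed; it then stays up even after the button is let go
- handle (a joint): turn of the T-handle, rad, anticlockwise from above; 0: bar along the case's y axis. Some 0.2 N m of friction. A stop lies somewhere between 0.8 and 1.55 rad: it differs each time and must be felt; do not force it with over 0.7 N m (it gives about 0.2 rad per N m). The lock frees the cover only in the last 0.08 rad or so before the stop. Turns only when popped up; stays where left
- handle_bar (a point): centre of the steel T-bar, on its turning axis: bar 90 mm long (this point's y axis), 14 mm wide (x), 14 mm high; the axes turn with it. Sunk, its top is 2 mm above the cover, in a slot 24 x 100 mm; popped up, its underside is 18 mm above the cover. The axis is at (30, -50) mm in the case frame when shut and travels with the cover
- race_center (a point): middle of a plain steel bearing ring, 40 mm across, 12 mm high, lying loose on the cover near the case's -x +y corner; it rides along with the cover
- spray1: spray can, 66 mm across, 190 mm high, bystander; origin under its centre
- spray2: spray can like the other, bystander
- hub: dark steel flanged hub 150 mm across, 60 mm high, bystander; origin under its centre
- wrench: wrench 180 mm long lying flat, bystander
- rod_center (a point): middle of a dark steel rod 14 mm thick, 140 mm long lying flat, bystander
- bin: blue open parts bin 160 x 110 x 60 mm, bystander; origin under its centre
- case_corner0 (a point): top corner of the case at its own -x -y side, 100 mm above its underside (fixed to the case)
- case_corner1 (a point): top corner of the case at its own +x +y side, 100 mm above its underside (fixed to the case)
- button_mark (a point): centre of the release button's flat 36 mm collar on the cover, level with the cover's top, 95 mm to the case's -x side of the handle axis. The round black 22 mm button's top is 9 to 23 mm above it: varies, not measured. It goes down 9 mm against some 3 N rising to 6 to 9 N, lets the handle go after 5 to 7 mm, then meets a hard stop: never press over 16 N
- rocker: the rocker under the cover that carries the release button at its end (button included). Origin: at its pivot under the cover, 107 mm to the case's +x side of the button's axis and 8 mm below the cover's top

How it is judged:
By the outcome, as a careful person would: the job done as asked, in the order asked, and still so for the second after the job is handed in, with the robot touching nothing.
It also fails if it takes over 70 s, if anything falls off the work surface, if the arm or the gripper's body presses on something with over 40 N, if the wrist force passes 120 N, or if a joint passes its speed limit or range.

## Working session

There is one attempt and no reset: what is moved stays moved. The work goes in short steps, Python scripts to look and compute and a shell command to move; the robot and the scene stay as the last step left them, time stands still between calls to the robot, and variables do not carry over. Pictures are saved under pics/ and viewed, and the job is handed in when it is done.

```bash
mkdir -p pics; python3 - <<'E'
from station import ctrl, imaging
import cv2
for n in ("scene","top","wrist"):
    d=imaging.get_image(n); cv2.imwrite(f"pics/{n}0.png",d["color"][:,:,::-1])
    print(n,d["intrinsics"].round(1).tolist(),d["R"].round(4).tolist(),d["t"].round(4).tolist())
o=ctrl.get_obs()
for k in o: print(k,o[k])
E
```

```text
scene [[361.1, 0.0, 260.1], [0.0, 361.1, 188.8], [0.0, 0.0, 1.0]] [[0.3184, 0.948, 0.0019], [0.7, -0.2337, -0.6748], [-0.6392, 0.2162, -0.738]] [-0.18, -0.2975, 1.4577]
top [[419.4, 0.0, 255.4], [0.0, 419.4, 194.1], [0.0, 0.0, 1.0]] [[0.0062, -1.0, 0.0041], [-0.997, -0.0065, -0.0768], [0.0768, -0.0036, -0.997]] [0.0038, 0.5222, 1.2291]
wrist [[332.8, 0.0, 260.2], [0.0, 332.8, 191.0], [0.0, 0.0, 1.0]] [[0.3475, 0.9377, -0.0014], [0.8985, -0.3325, 0.2865], [0.2681, -0.1008, -0.9581]] [-0.6227, -0.0387, 0.379]
t 0.15
q [ 1.09705272e+00  5.32285293e-02  1.61395893e+00  4.39197097e-06
  1.47600147e+00 -1.18981728e-01]
dq [-9.11550189e-06 -1.57068805e-03 -5.55775475e-03 -2.07258924e-03
  7.31543047e-05  1.66023962e-03]
effort [-1.04717174e-05 -3.94239163e+01 -3.70723414e+01 -1.62165966e-04
  4.57756032e-03 -9.47324736e-06]
tool_pos [0.21684601 0.58560551 0.19414277]
tool_rot [-0.94483     1.35785078  0.94359687]
contact_force [ 0.51603255 -0.49836425 -0.8211149 ]
wrist_torque [ 0.03503652 -0.01519252 -0.02944177]
opening 0.08520328667629068
```

View pics/scene0.png

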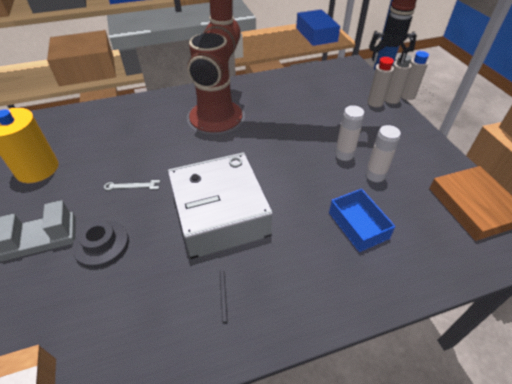

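View pics/top0.png

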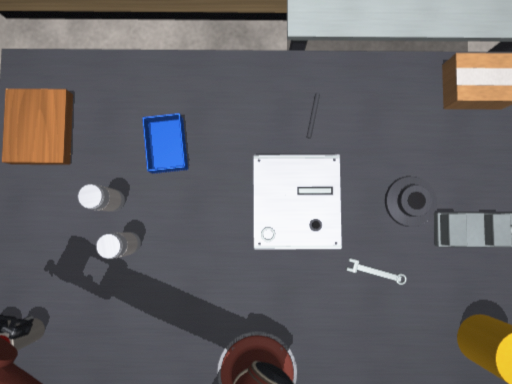

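View pics/wrist0.png

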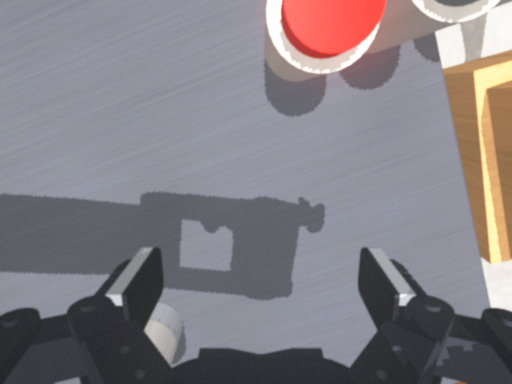

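The top view shows the cover at about (254–341, 155–249) px, the slot at (315,190), the button at (315,225) and the ring at (267,233). The cans are on the left, and the wrench is at the lower right.

```bash
cat > h.py <<'E'
from station import ctrl, imaging
import cv2, numpy as np
from scipy.spatial.transform import Rotation as Ro
def ray(d,u,v):
    R,t,K=d["R"],d["t"],d["intrinsics"]
    c=-R.T@t; r=R.T@np.linalg.inv(K)@np.array([u,v,1.0]); return c,r
def onz(d,u,v,z):
    c,r=ray(d,u,v); return c+r*(z-c[2])/r[2]
def tri(d1,p1,d2,p2):
    c1,r1=ray(d1,*p1); c2,r2=ray(d2,*p2)
    A=np.stack([r1,-r2],1); s=np.linalg.lstsq(A,c2-c1,rcond=None)[0]
    a,b=c1+s[0]*r1,c2+s[1]*r2; return (a+b)/2,np.linalg.norm(a-b)
def proj(d,X):
    p=d["intrinsics"]@(d["R"]@np.asarray(X)+d["t"]); return p[:2]/p[2]
def axes(o=None):
    o=o or ctrl.get_obs(); return np.array(o["tool_pos"]),Ro.from_rotvec(o["tool_rot"]).as_matrix()
def show(name,pic,crop=None,k=1):
    d=imaging.get_image(name); im=d["color"][:,:,::-1]
    if crop: a,b,c,e=crop; im=im[c:e,a:b]
    cv2.imwrite(f"pics/{pic}.png",cv2.resize(im,None,fx=k,fy=k,interpolation=cv2.INTER_CUBIC)); return d
E
python3 - <<'E'
from h import *
d=show("top","top1",(235,360,140,265),4.5)
g=cv2.cvtColor(d["color"],cv2.COLOR_RGB2GRAY)
m=((g>150)).astype(np.uint8); m[:140]=0;m[258:]=0;m[:,:235]=0;m[:,350:]=0
cs,_=cv2.findContours(m,cv2.RETR_CCOMP,cv2.CHAIN_APPROX_NONE)
for c in cs:
    if cv2.contourArea(c)>15: r=cv2.minAreaRect(c); print(r,cv2.contourArea(c)); 
    if cv2.contourArea(c)>3000: 
        for p in cv2.boxPoints(r): print(p,onz(d,*p,.108).round(4))
p,R=axes(); print(p,R.round(3))
s=show("scene","sc1",(155,285,145,260),5)
E
```

```text
((314.5, 190.0), (4.0, 31.0), 90.0) 124.0
((296.6473693847656, 201.73316955566406), (94.48712921142578, 88.11408996582031), 89.30972290039062) 8097.0
[252.02437 155.0238 ] [0.6245 0.0175 0.108 ]
[340.13208 153.96228] [ 0.6292 -0.2284  0.108 ]
[341.2704  248.44254] [ 0.3673 -0.2291  0.108 ]
[253.16266 249.50406] [0.363  0.0126 0.108 ]
((315.5, 224.5), (13.0, 13.0), 0.0) 132.5
((315.0, 190.5), (9.0, 36.0), 90.0) 322.0
[0.21693381 0.58567802 0.19432238] [[-0.001 -0.938  0.347]
 [-0.001  0.347  0.938]
 [-1.     0.    -0.001]]
```

View pics/top1.png

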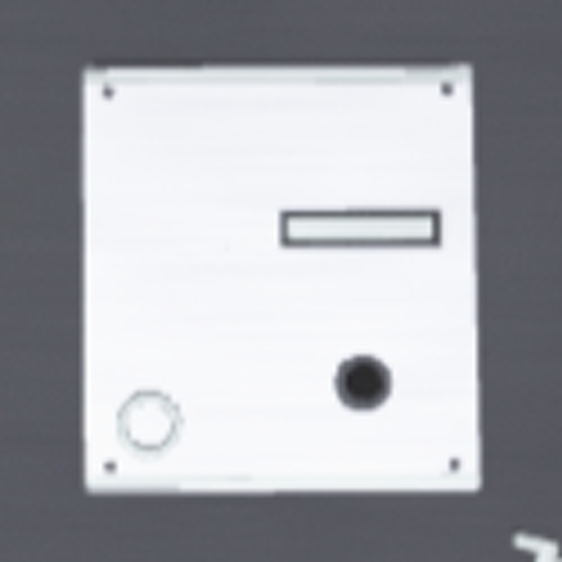

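View pics/sc1.png

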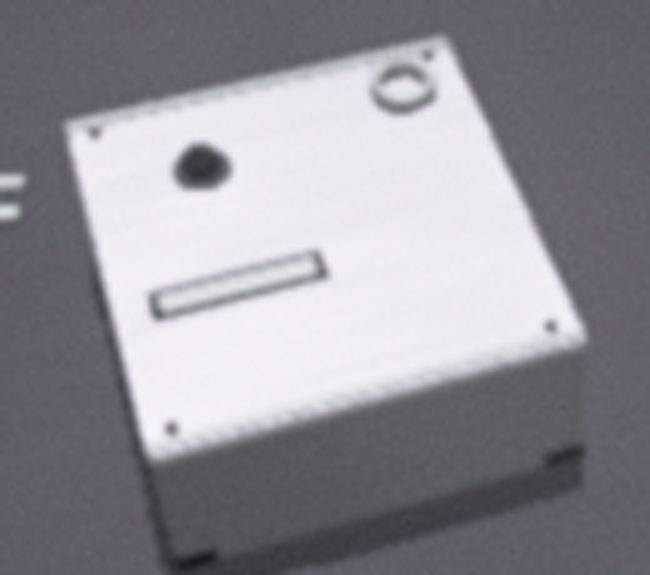

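```bash
python3 - <<'E'
from h import *
d=imaging.get_image("top"); s=imaging.get_image("scene")
H=onz(d,314.8,190.3,.108); B=onz(d,315.5,224.5,.108)
print("H",H,"B",B,H-B)
# from slot corners in crop (4.5x)
q=lambda u,v:onz(d,235+u/4.5-.4,140+v/4.5-.4,.108)
print(q(283,228),q(440,228),q(361,382),q(149,421))
print("scene collar",onz(s,155+202/5-.4,145+170/5-.4,.108), "slot",onz(s,155+239/5-.4,145+285/5-.4,.108))
# btn top: scene px
for h in (.117,.124,.131): print(h, proj(s,[B[0],B[1],h]),proj(d,[B[0],B[1],h]))
p,R=axes(); 
E
```

```text
H [ 0.52691784 -0.15716407  0.108     ] B [ 0.43237438 -0.15865375  0.108     ] [0.09454346 0.00148968 0.        ]
[ 0.52669464 -0.10916057  0.108     ] [ 0.52733148 -0.20592454  0.108     ] [ 0.43239324 -0.15678583  0.108     ] [ 0.40782037 -0.02709497  0.108     ]
scene collar [ 0.4330219  -0.15861915  0.108     ] slot [ 0.52753584 -0.15717066  0.108     ]
0.117 [194.54189243 176.32059825] [315.98394596 224.48548259]
0.124 [194.22569146 174.64330489] [316.36561924 224.47403315]
0.131 [193.90637988 172.94951125] [316.75199796 224.46244257]
```

```bash
cat >> h.py <<'E'
def to(X,yaw=None,lab=""):
    p,R=axes(); s=R.T@(np.asarray(X)-p); y0=np.arctan2(R[1,2],R[0,2])
    print(lab,"shift",s.round(4),"yaw now",round(y0,4),"turn",None if yaw is None else round((y0-yaw+np.pi)%(2*np.pi)-np.pi,4))
E
python3 - <<'E'
from h import *
d=imaging.get_image("top"); print(onz(d,91,197,.19),onz(d,109,246,.19))
to([.217,.586,.31],1.216); to([.36,.3,.31],.6);to([.4325,-.158,.31],.012); to([.4325,-.158,.16],.012)
E
```

```text
[0.49874081 0.4296333  0.19      ] [0.374091   0.37937561 0.19      ]
 shift [-1.151e-01  1.000e-04 -0.000e+00] yaw now 1.216 turn 0.0
 shift [-0.115  -0.2334 -0.2186] yaw now 1.216 turn 0.616
 shift [-0.1149 -0.4605 -0.6229] yaw now 1.216 turn 1.204
 shift [ 0.0351 -0.4605 -0.6228] yaw now 1.216 turn 1.204
```

```bash
python3 -m jog '[[[-0.045,0,0,0,-1],[-0.09,0,0,0,-1],[-0.115,-0.02,-0.02,0.1,0],[-0.115,-0.05,-0.05,0.2,1],[-0.115,-0.08,-0.08,0.3,1],[-0.115,-0.11,-0.115,0.4,1],[-0.115,-0.14,-0.15,0.5,1],[-0.115,-0.17,-0.185,0.6,1],[-0.115,-0.2,-0.22,0.7,1],[-0.115,-0.23,-0.255,0.8,1],[-0.115,-0.255,-0.295,0.9,1],[-0.115,-0.28,-0.335,1.0,1]]]' 20
python3 -c "
from h import *
to([.4325,-.158,.31],.012); to([.4325,-.158,.16],.012); to([.4325,-.158,.145],.012)"
```

```text
t: 1.6
tool_pos: [0.3633, 0.1729, 0.3102]
tool_rot: [-0.167, 1.564, 0.167]
contact_force: [0.7, -0.2, 0.1]
opening: 0.0002
 shift [ 3.00e-04 -3.38e-01 -2.10e-03] yaw now 0.2124 turn 0.2004
 shift [ 0.1503 -0.338  -0.0022] yaw now 0.2124 turn 0.2004
 shift [ 0.1653 -0.338  -0.0022] yaw now 0.2124 turn 0.2004
```

```bash
python3 -m jog '[[[0,-0.045,0,0.1,1],[0,-0.09,0,0.2,1],[0,-0.135,0,0.2,1],[0,-0.18,0,0.2,1],[0.02,-0.22,-0.001,0.2,1],[0.05,-0.255,-0.002,0.2,1],[0.08,-0.29,-0.002,0.2,1],[0.11,-0.32,-0.002,0.2,1],[0.14,-0.338,-0.002,0.2,1],[0.16,-0.338,-0.002,0.2,1],[0.16,-0.338,-0.002,0.2,1],[0.16,-0.338,-0.002,0.2,1]]]'
python3 - <<'E'
from h import *
to([.4325,-.158,.15],.012)
show("scene","sc2",(150,300,120,260),5); show("wrist","w2")
o=ctrl.get_obs(); print(o["contact_force"],o["wrist_torque"])
E
```

```text
t: 2.8
tool_pos: [0.4328, -0.1579, 0.1507]
tool_rot: [-0.01, 1.57, 0.01]
contact_force: [0.6, -0.4, 0.7]
opening: 0.0003
 shift [ 0.0007 -0.0001 -0.0003] yaw now 0.0125 turn 0.0005
[-0.15586385 -0.47004536  0.12243923] [ 0.06457466  0.0052185  -0.06750614]
```

View pics/sc2.png

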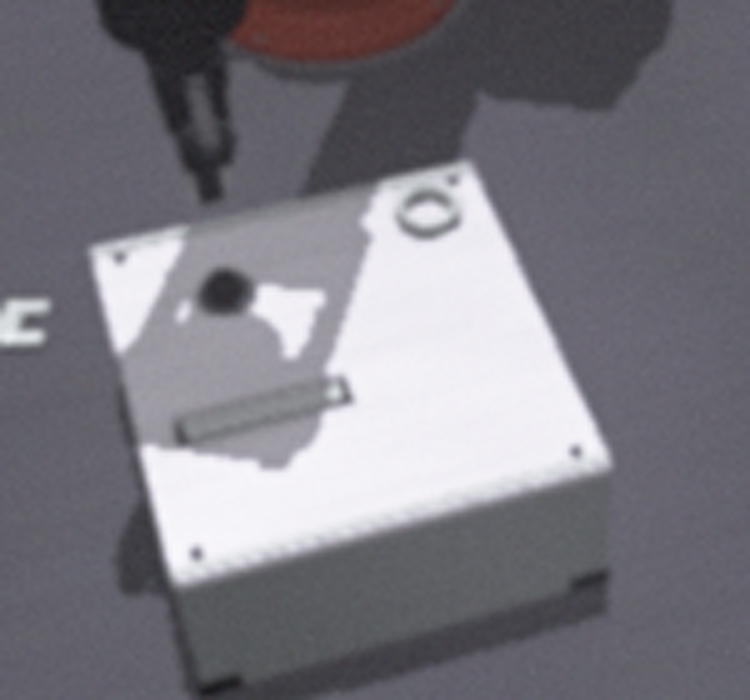

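View pics/w2.png

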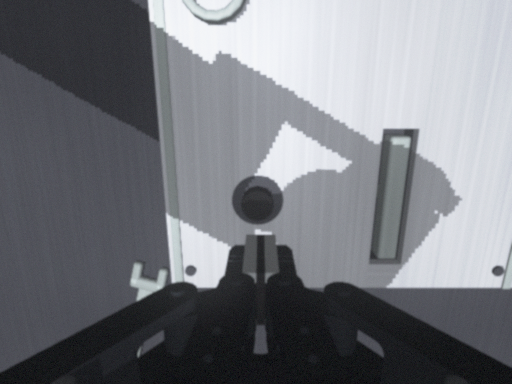

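```bash
python3 - <<'E'
from h import *
w=imaging.get_image("wrist"); s=imaging.get_image("scene")
for z in (.108,.117,.131,.15): print(z,proj(w,[.4325,-.158,z]),proj(s,[.4325,-.158,z]))
print(onz(w,257.5,199,.108),"slot ends",onz(w,401,131,.108),onz(w,386,262,.108))
E
```

```text
0.108 [256.88004698 196.4645185 ] [195.17087012 178.43190733]
0.117 [256.82780759 200.47574677] [194.77026821 176.29923599]
0.131 [256.73811541 207.36280726] [194.13703909 172.9281347 ]
0.15 [256.59657175 218.23131007] [193.25746066 168.24555163]
[ 0.43295659 -0.15987236  0.108     ] slot ends [ 0.52809028 -0.11115399  0.108     ] [ 0.52990816 -0.20849813  0.108     ]
```

```bash
python3 -m jog '[[[0.006,0,0,0,1],[0.012,0,0,0,1],[0.017,0,0,0,1],[0.017,0,0,0,1]]]'; python3 -m jog '[[[0.002,0,0,0,1],[0.003,0,0,0,1],[0.003,0,0,0,1]]]'
python3 - <<'E'
from h import *
show("scene","sc3",(150,270,120,220),6); show("wrist","w3",(180,340,130,290),4)
E
```

```text
t: 3.4
tool_pos: [0.4331, -0.1577, 0.1339]
tool_rot: [-0.011, 1.569, 0.01]
contact_force: [-0.2, 0.2, -0.0]
opening: 0.0
t: 3.7
tool_pos: [0.433, -0.1577, 0.1307]
tool_rot: [-0.011, 1.569, 0.01]
contact_force: [-0.1, 0.2, -0.1]
opening: 0.0003
```

View pics/sc3.png

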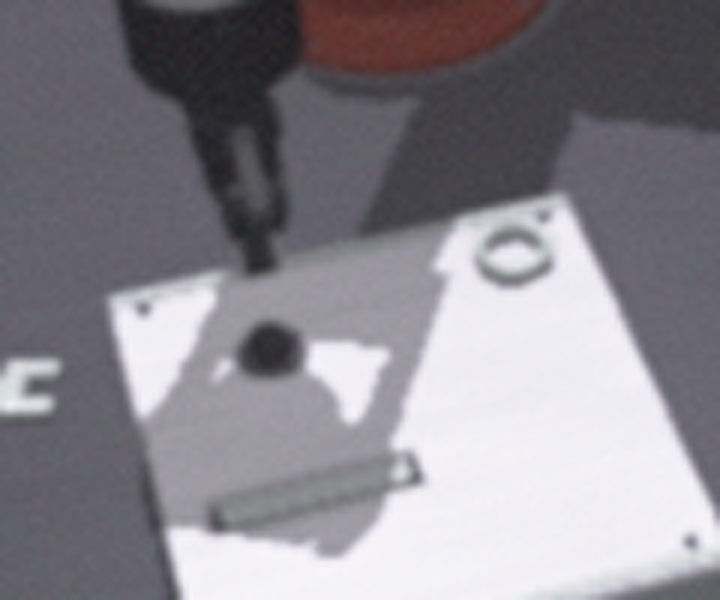

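View pics/w3.png

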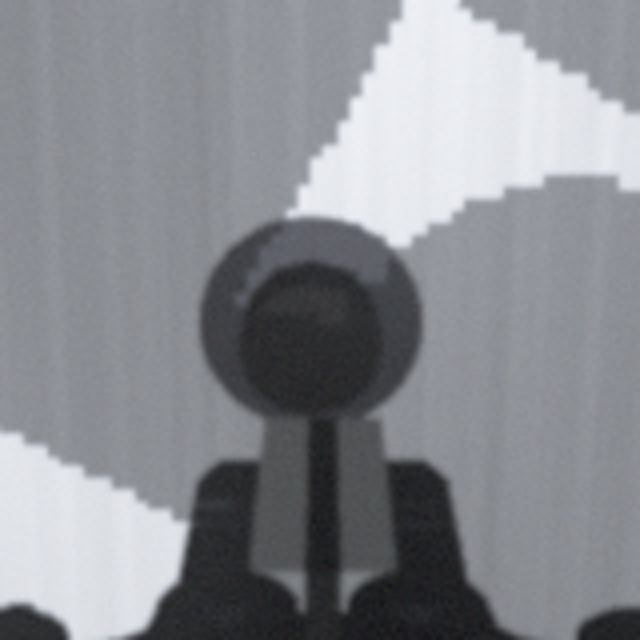

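```bash
python3 - <<'E'
from h import *
w=imaging.get_image("wrist"); s=imaging.get_image("scene")
print(tri(w,(260,234.5),s,(193.7,164.8)), axes()[0], proj(w,axes()[0]), proj(s,axes()[0]))
print("cam w",-w["R"].T@w["t"])
show("scene","sc4",(170,220,130,200),11)
E
```

```text
(array([ 0.4332264 , -0.15399962,  0.16252106]), np.float64(0.002410601640532141)) [ 0.43322277 -0.15778885  0.13111887] [258.85238588 220.08857213] [194.25344979 173.049971  ]
cam w [ 0.43236131 -0.08687506  0.31027326]
```

View pics/sc4.png

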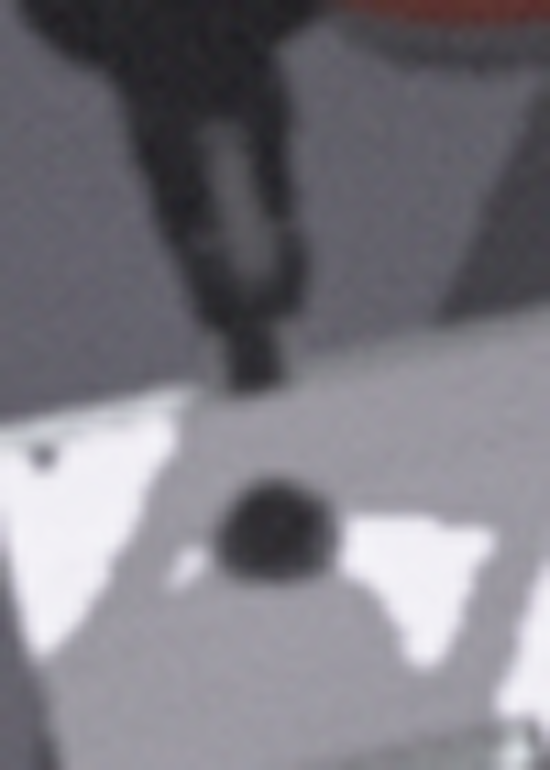

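```bash
python3 -m jog '[[[0.002,0,0,0,1],[0.004,0,0,0,1],[0.004,0,0,0,1]]]' | egrep 't:|pos|force'; python3 -m jog '[[[0.002,0,0,0,1],[0.003,0,0,0,1],[0.003,0,0,0,1]]]'| egrep 'pos|force'
```

```text
t: 4.25
tool_pos: [0.433, -0.1576, 0.1266]
tool_rot: [-0.011, 1.569, 0.01]
contact_force: [-0.0, -0.0, -0.4]
tool_pos: [0.4328, -0.1575, 0.1233]
contact_force: [-0.1, -0.5, -1.1]
```

```bash
python3 -m jog '[[[0.001,0,0,0,1],[0.002,0,0,0,1],[0.002,0,0,0,1]]]' | egrep 'pos|force'
```

```text
tool_pos: [0.4327, -0.1575, 0.1212]
contact_force: [0.3, -0.8, 0.2]
```

```bash
python3 -m jog '[[[0.001,0,0,0,1],[0.002,0,0,0,1],[0.002,0,0,0,1]]]' | egrep 'pos|force'
```

```text
tool_pos: [0.4326, -0.1574, 0.1189]
contact_force: [0.2, 0.7, -0.8]
```

```bash
python3 - <<'E'
from h import *
w=show("wrist","w5",(180,340,130,290),4); s=show("scene","sc5",(170,240,130,200),8)
E
```

```text
(no output)
```

View pics/w5.png

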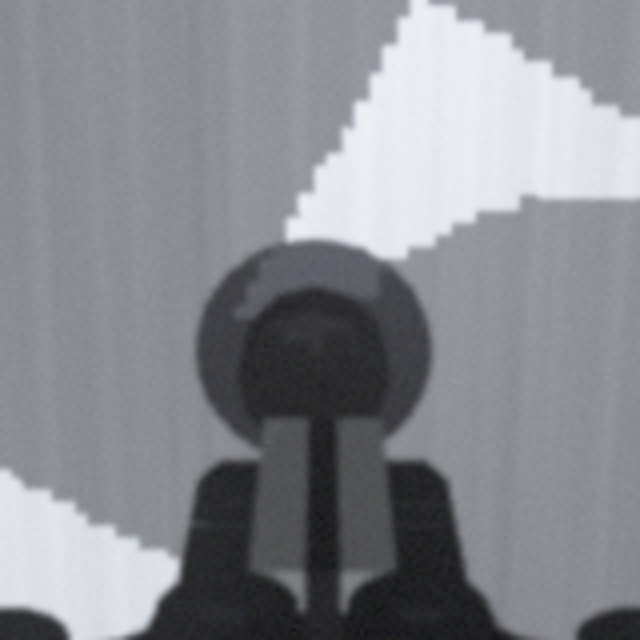

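View pics/sc5.png

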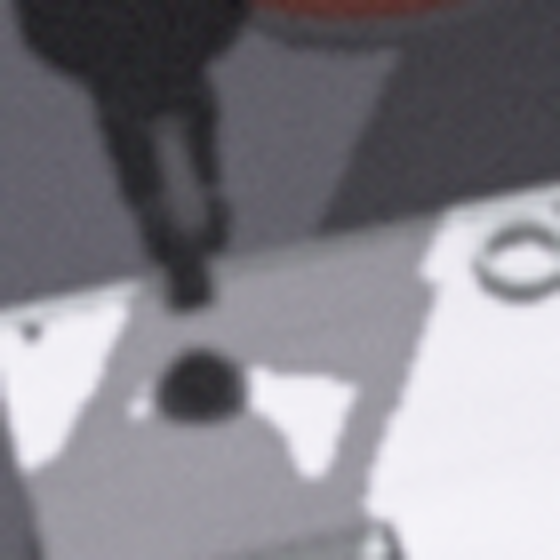

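```bash
python3 -m jog '[[[0.002,0,0,0,1],[0.004,0,0,0,1],[0.004,0,0,0,1]]]' | egrep 'pos|force'
```

```text
tool_pos: [0.4324, -0.1573, 0.1146]
contact_force: [0.8, 0.7, 0.4]
```

```bash
python3 -m jog '[[[0.002,0,0,0,1],[0.004,0,0,0,1],[0.004,0,0,0,1]]]' | egrep 'pos|force'
```

```text
tool_pos: [0.4321, -0.1572, 0.1101]
contact_force: [0.7, -0.2, 0.2]
```

```bash
python3 -m jog '[[[0.002,0,0,0,1],[0.003,0,0,0,1],[0.003,0,0,0,1]]]' | egrep 'pos|force'
```

```text
tool_pos: [0.432, -0.1571, 0.1068]
contact_force: [-0.6, 0.0, 0.1]
```

```bash
python3 - <<'E'
from h import *
w=show("wrist","w6",(180,340,130,290),4); s=show("scene","sc6",(170,240,130,200),8)
E
```

```text
(no output)
```

View pics/w6.png

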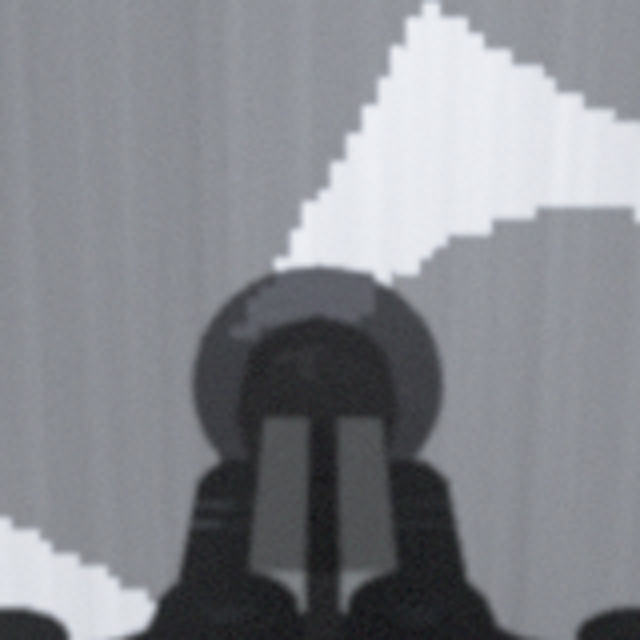

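View pics/sc6.png

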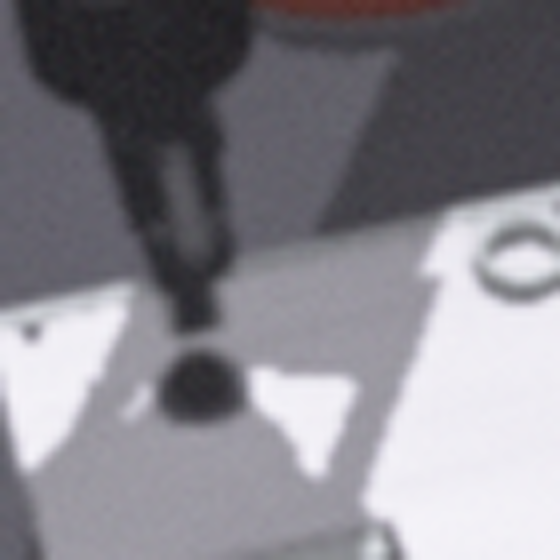

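```bash
python3 -m jog '[[[0.003,0,0,0,1],[0.006,0,0,0,1],[0.006,0,0,0,1]]]' | egrep 'pos|force'
```

```text
tool_pos: [0.4317, -0.1569, 0.1004]
contact_force: [-0.7, 0.2, -0.7]
```

```bash
python3 -m jog '[[[0.001,0,0,0,1],[0.003,0,0,0,1],[0.003,0,0,0,1]]]' | egrep 'pos|force'
```

```text
tool_pos: [0.4315, -0.1568, 0.097]
contact_force: [0.5, 0.4, -0.9]
```

```bash
python3 -m jog '[[[0.001,0,0,0,1],[0.002,0,0,0,1],[0.002,0,0,0,1]]]' | egrep 'pos|force'
```

```text
tool_pos: [0.4314, -0.1568, 0.0949]
contact_force: [-1.0, -0.2, 0.2]
```

```bash
python3 -m jog '[[[0.001,0,0,0,1],[0.002,0,0,0,1],[0.002,0,0,0,1]]]' | egrep 'pos|force'
```

```text
tool_pos: [0.4313, -0.1567, 0.0926]
contact_force: [-0.2, 0.2, 0.6]
```

```bash
python3 -m jog '[[[0.001,0,0.001,0,1],[0.002,0,0.001,0,1],[0.002,0,0.001,0,1]]]' | egrep 'pos|force'
```

```text
tool_pos: [0.4321, -0.1566, 0.0904]
contact_force: [0.3, 0.3, 0.2]
```

```bash
python3 -m jog '[[[0.001,0,0,0,1],[0.002,0,0,0,1],[0.002,0,0,0,1]]]' | egrep 'pos|force'
```

```text
tool_pos: [0.432, -0.1565, 0.0882]
contact_force: [0.7, -0.3, 1.1]
```

```bash
python3 - <<'E'
from h import *
w=show("wrist","w7",(180,340,130,290),4); s=show("scene","sc7",(170,240,130,200),8)
E
```

```text
(no output)
```

View pics/sc7.png

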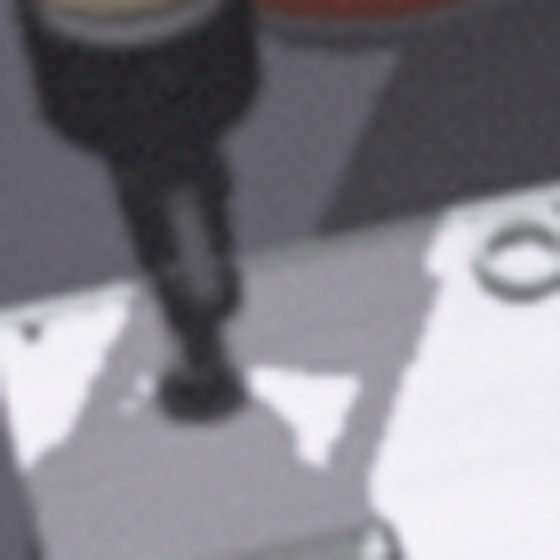

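View pics/w7.png

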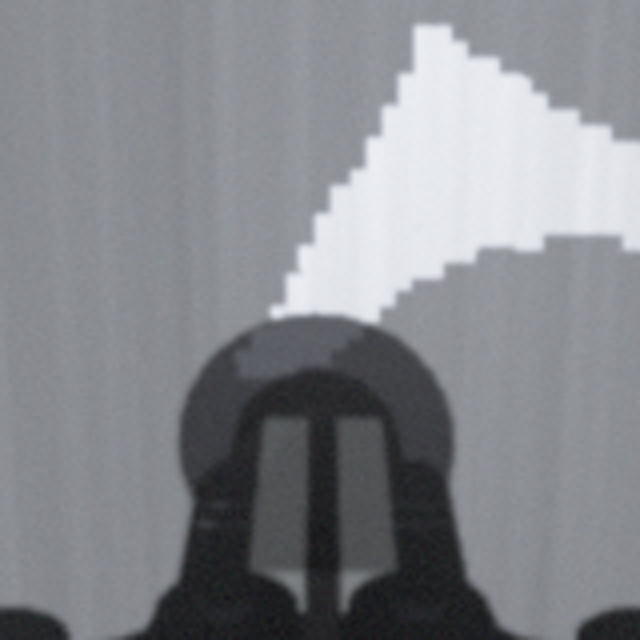

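The tip is now just above the button, at about (195,175) px in the scene view. I'll press in 1–2 mm steps and watch the force.

```bash
python3 -m jog '[[[0.001,0,0,0,1],[0.002,0,0,0,1],[0.002,0,0,0,1]]]' | egrep 'pos|force'
```

```text
tool_pos: [0.432, -0.1565, 0.0862]
contact_force: [-0.5, 0.2, -0.3]
```

```bash
python3 -m jog '[[[0.001,0,0,0,1],[0.002,0,0,0,1],[0.002,0,0,0,1]]]' | egrep 'pos|force'
```

```text
tool_pos: [0.432, -0.1565, 0.0844]
contact_force: [-0.6, 0.4, 1.4]
```

```bash
python3 -m jog '[[[0.001,0,0,0,1],[0.002,0,0,0,1],[0.002,0,0,0,1]]]' | egrep 'pos|force'
```

```text
tool_pos: [0.4318, -0.1566, 0.0827]
contact_force: [-2.5, 1.4, 3.5]
```

```bash
python3 -m jog '[[[0.001,0,0,0,1],[0.002,0,0,0,1],[0.002,0,0,0,1]]]' | egrep 'pos|force'
```

```text
tool_pos: [0.4315, -0.1566, 0.081]
contact_force: [-3.0, 1.0, 4.3]
```

```bash
python3 - <<'E'
from h import *
print(ctrl.get_obs()["contact_force"])
w=show("wrist","w8"); s=show("scene","sc8",(155,255,130,230),6)
print(ctrl.get_obs()["contact_force"])
E
```

```text
[-2.96808033  0.96539809  4.31387122]
[-4.12129937  0.83362901  5.05132929]
```

View pics/sc8.png

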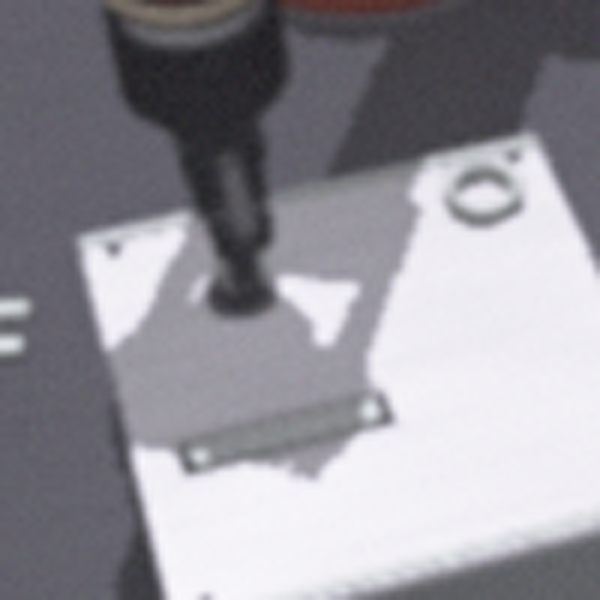

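View pics/w8.png

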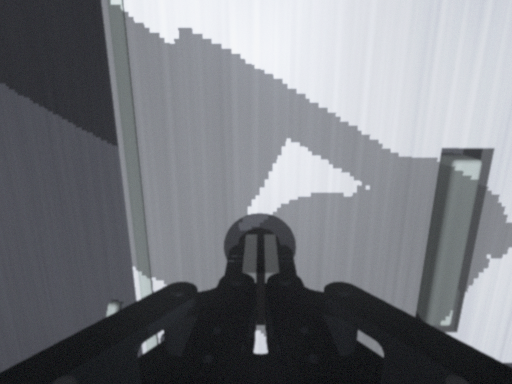

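```bash
python3 -m jog '[[[0.001,0,-0.001,0,1],[0.0015,0,-0.0015,0,1],[0.0015,0,-0.0015,0,1]]]' | egrep 'pos|force'
```

```text
tool_pos: [0.4313, -0.1567, 0.0803]
contact_force: [-0.5, 1.3, 5.5]
```

```bash
python3 -m jog '[[[0.001,0,-0.0005,0,1],[0.0015,0,-0.0005,0,1],[0.0015,0,-0.0005,0,1]]]' | egrep 'pos|force'
```

```text
tool_pos: [0.4313, -0.1567, 0.0791]
contact_force: [-1.9, 1.2, 4.5]
```

```bash
python3 -m jog '[[[0.001,0,-0.0005,0,1],[0.0015,0,-0.0005,0,1],[0.0015,0,-0.0005,0,1]]]' | egrep 'pos|force'; python3 - <<'E'
from h import *
s=show("scene","sc9",(155,255,130,230),6)
E
```

```text
tool_pos: [0.4311, -0.1567, 0.0777]
contact_force: [-0.9, 1.7, 5.5]
```

View pics/sc9.png

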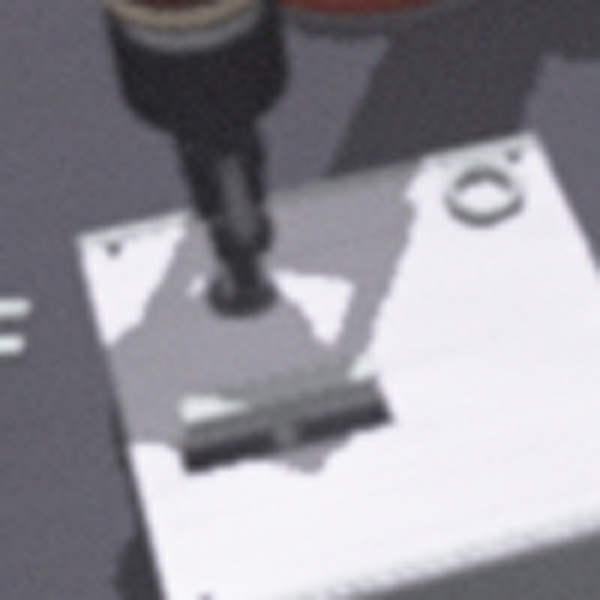

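```bash
python3 -m jog '[[[-0.005,0,0,0,1],[-0.02,0,0,0,1],[-0.05,0,0,0,1],[-0.09,0,0,0,0.5],[-0.12,0,0,0,0],[-0.13,0,0,0,-0.5],[-0.13,0,0.03,0,-0.5],[-0.13,0,0.06,0,-0.5],[-0.13,0,0.06,0,-0.5]]]'; python3 - <<'E'
from h import *
s=show("scene","sc10",(155,285,130,260),5); t=show("top","t10",(235,360,140,265),4.5); w=show("wrist","w10")
E
```

```text
t: 11.3
tool_pos: [0.4922, -0.1558, 0.2056]
tool_rot: [-0.009, 1.573, 0.014]
contact_force: [-0.8, 0.7, -0.3]
opening: 0.0645
```

View pics/sc10.png

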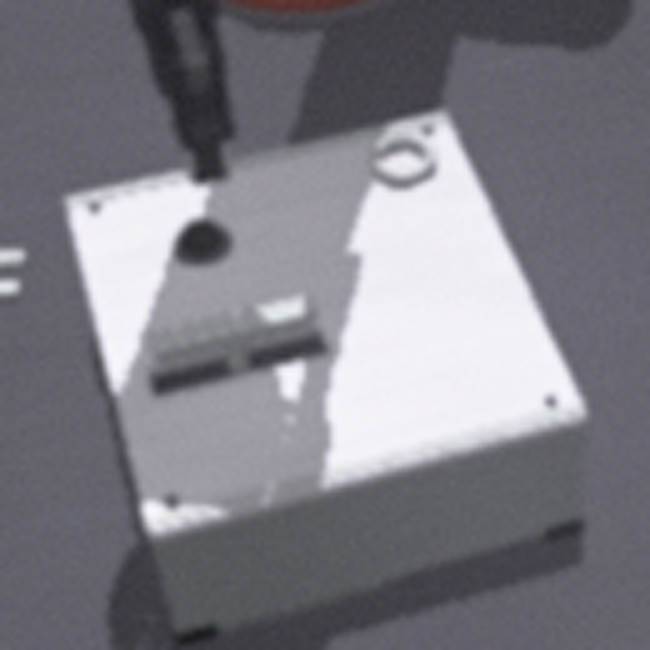

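View pics/w10.png

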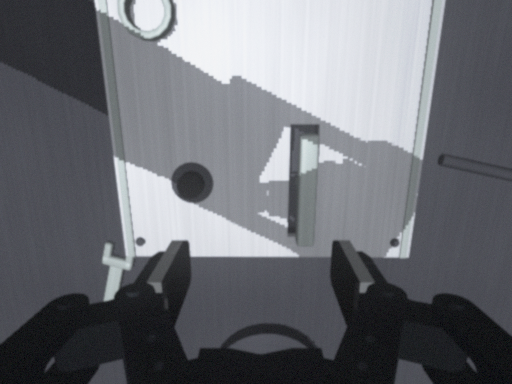

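View pics/t10.png

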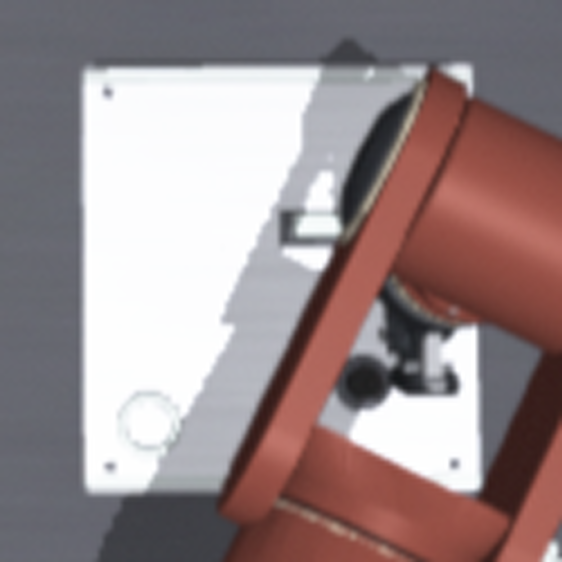

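The handle is up, at about (310,190) px in the wrist view. The case hasn't moved.

```bash
python3 - <<'E'
from h import *
w=show("wrist","w11",(270,340,110,260),4)
a=onz(w,309.5,136,.14); b=onz(w,306,245,.14); print(a,b,(a+b)/2,"len",np.linalg.norm(a-b),"ang",np.arctan2(*(-(a-b)[:2])*[1,-1])) 
to([.527,-.157,.15],.012)
E
```

```text
[ 0.52646611 -0.1153468   0.14      ] [ 0.52845272 -0.20284957  0.14      ] [ 0.52745941 -0.15909818  0.14      ] len 0.08752531503719466 ang 0.02269952179157853
 shift [ 0.0565 -0.0017  0.037 ] yaw now 0.013 turn 0.001
```

View pics/w11.png

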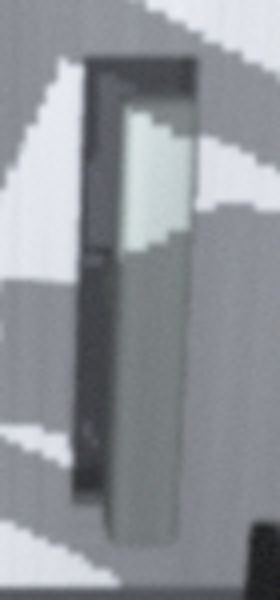

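```bash
python3 -m jog '[[[0,-0.001,0.02,0,-0.5],[0.02,-0.001,0.037,0,-0.5],[0.045,-0.001,0.037,0,-0.5],[0.056,-0.001,0.037,0,-0.5],[0.056,-0.001,0.037,0,-0.5]]]'; python3 - <<'E'
from h import *
w=show("wrist","w12")
to([.527,-.157,.09],.012)
E
```

```text
t: 12.0
tool_pos: [0.5248, -0.1557, 0.1481]
tool_rot: [-0.006, 1.577, 0.013]
contact_force: [0.6, -0.7, -0.5]
opening: 0.064
 shift [ 0.0598 -0.001   0.0013] yaw now 0.0126 turn 0.0006
```

View pics/w12.png

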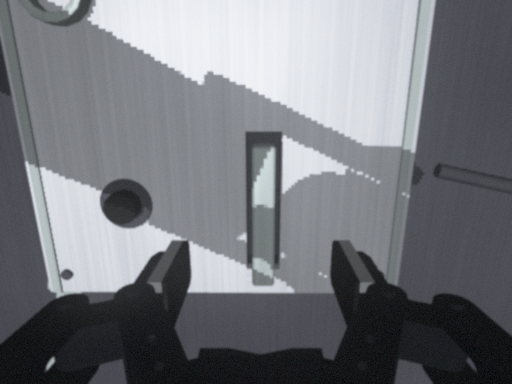

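```bash
python3 -m jog '[[[0.015,0,0.001,0,-0.5],[0.03,-0.001,0.001,0,-0.5],[0.03,-0.001,0.001,0,-0.5],[0.03,-0.001,0.001,0,-0.5]]]'; python3 - <<'E'
from h import *
w=show("wrist","w13",(180,340,150,310),4)
to([.527,-.157,.09],.012); print(proj(w,[.527,-.157,.14]),onz(w,263,200,.14))
E
```

```text
t: 12.45
tool_pos: [0.5263, -0.1569, 0.1191]
tool_rot: [-0.007, 1.575, 0.013]
contact_force: [-0.2, 0.2, 0.2]
opening: 0.064
 shift [ 0.0299 -0.      0.0003] yaw now 0.0126 turn 0.0006
[259.89936417 234.86504314] [ 0.52832282 -0.13805508  0.14      ]
```

View pics/w13.png

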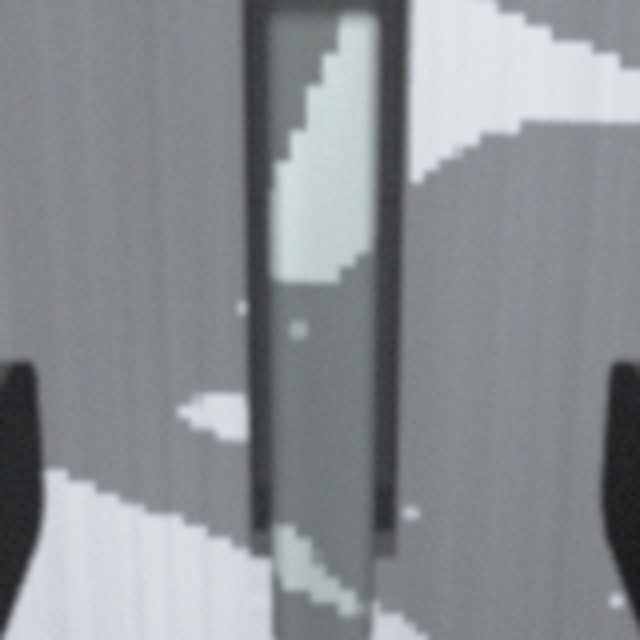

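```bash
python3 -m jog '[[[0.01,0,0,0,-0.5],[0.02,0,0,0,-0.5],[0.029,0,0,0,-0.2],[0.029,0,0,0,0.2],[0.029,0,0,0,0.45],[0.029,0,0,0,0.45],[0.029,0,0,0,0.45]]]'; python3 - <<'E'
from h import *
w=show("wrist","w14",(180,340,180,340),4); s=show("scene","sc14",(155,255,130,230),6)
E
```

```text
t: 13.2
tool_pos: [0.5271, -0.1572, 0.0915]
tool_rot: [-0.008, 1.573, 0.012]
contact_force: [0.1, 0.2, -0.8]
opening: 0.0235
```

View pics/w14.png

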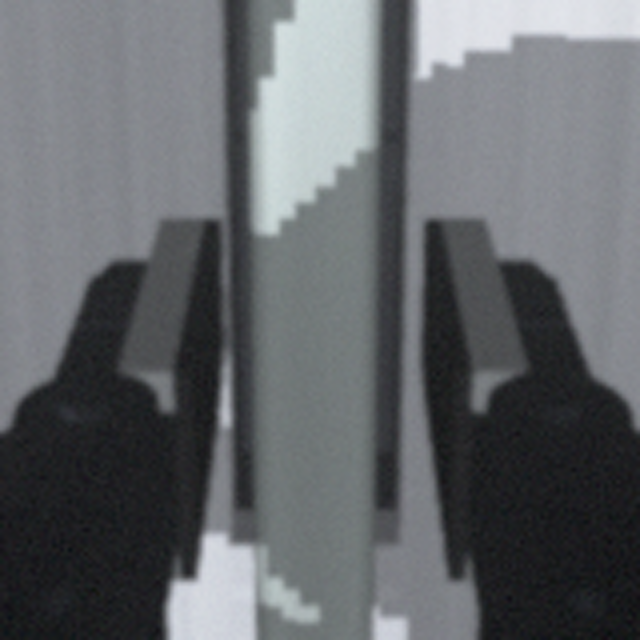

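View pics/sc14.png

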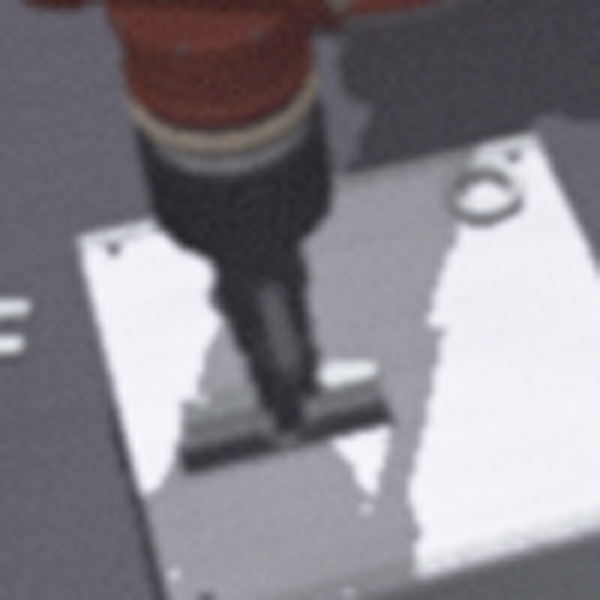

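```bash
python3 -m jog '[[[0.002,0,-0.0004,0,0.5],[0.002,0,-0.0004,0,0.6],[0.002,0,-0.0004,0,0.63],[0.002,0,-0.0004,0,0.65]]]' 20;  python3 -m jog '[[[0,0,0,0,0.68],[0,0,0,0,0.72],[0,0,0,0,0.72]]]' 20
```

```text
t: 13.7
tool_pos: [0.5266, -0.1571, 0.0894]
tool_rot: [-0.007, 1.573, 0.012]
contact_force: [-0.5, -0.3, -0.1]
opening: 0.0148
t: 14.0
tool_pos: [0.5262, -0.1572, 0.0894]
tool_rot: [-0.007, 1.574, 0.012]
contact_force: [-2.8, -0.2, 0.7]
opening: 0.0133
```

```bash
python3 -m jog '[[[0,0,-0.0004,0,0.8],[0,0,-0.0004,0,1],[0,0,-0.0004,0,1]]]' 20; python3 -c "
from h import *
o=ctrl.get_obs();print(o['contact_force'],o['wrist_torque'])"
```

```text
t: 14.3
tool_pos: [0.5261, -0.1572, 0.0894]
tool_rot: [-0.007, 1.573, 0.012]
contact_force: [1.4, -0.5, -0.7]
opening: 0.0133
[ 1.43749386 -0.54076657 -0.65118464] [ 0.00313561 -0.04659024 -0.02431109]
```

```bash
python3 -m jog '[[[0,0,0,-0.03,1],[0,0,0,-0.08,1],[0,0,0,-0.13,1],[0,0,0,-0.18,1],[0,0,0,-0.2,1],[0,0,0,-0.2,1]]]' 45; python3 -c "
from h import *
o=ctrl.get_obs();print(o['contact_force'],o['wrist_torque']);show('wrist','w15')
to([.5262,-.1572,.0894],.0127)"
```

```text
t: 14.9
tool_pos: [0.5262, -0.1572, 0.0895]
tool_rot: [-0.164, 1.567, 0.17]
contact_force: [-1.0, 0.9, 1.5]
opening: 0.0128
[-0.9590566  0.9036264  1.5169768] [ 0.0831815   0.11755117 -0.07558163]
 shift [ 0.0001 -0.      0.    ] yaw now 0.2122 turn 0.1995
```

View pics/w15.png

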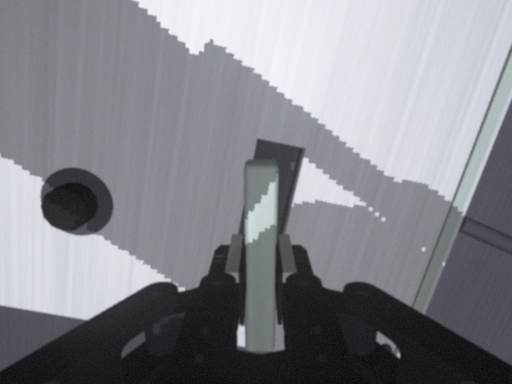

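```bash
python3 -m jog '[[[0,0,0,-0.05,1],[0,0,0,-0.1,1],[0,0,0,-0.15,1],[0,0,0,-0.2,1],[0,0,0,-0.25,1],[0,0,0,-0.3,1],[0,0,0,-0.35,1],[0,0,0,-0.4,1],[0,0,0,-0.45,1],[0,0,0,-0.5,1]]]' 45|egrep 'pos|force'; python3 -c "
from h import *
o=ctrl.get_obs();print(o['wrist_torque']);to([.5262,-.1572,.0894],.0127)"
```

```text
tool_pos: [0.5262, -0.1571, 0.0895]
contact_force: [-1.0, 0.2, 0.3]
[ 0.02465593  0.10437643 -0.2295185 ]
 shift [ 0.0001 -0.0001 -0.    ] yaw now 0.7138 turn 0.7011
```

```bash
python3 -m jog '[[[0,0,0,-0.03,1],[0,0,0,-0.06,1]]]' 45|egrep 'force'; python3 -c "
from h import *
o=ctrl.get_obs();print(o['wrist_torque'][2]);to([.5262,-.1572,.0894],.0127)"
```

```text
contact_force: [-0.3, 0.7, -0.2]
-0.17898004675860793
 shift [ 0.0001 -0.     -0.0001] yaw now 0.7749 turn 0.7622
```

```bash
python3 -m jog '[[[0,0,0,-0.03,1],[0,0,0,-0.06,1]]]' 45|egrep 'force'; python3 -c "
from h import *
o=ctrl.get_obs();print(o['wrist_torque'][2]);to([.5262,-.1572,.0894],.0127)"
```

```text
contact_force: [0.0, -0.2, 2.3]
-0.223015331833886
 shift [ 0.0001 -0.     -0.    ] yaw now 0.8364 turn 0.8237
```

```bash
python3 -m jog '[[[0,0,0,-0.03,1],[0,0,0,-0.06,1]]]' 45|egrep 'force'; python3 -c "
from h import *
o=ctrl.get_obs();print(o['wrist_torque'][2]);to([.5262,-.1572,.0894],.0127)"
```

```text
contact_force: [-0.8, 0.4, 1.6]
-0.21696396295443462
 shift [ 0.0001 -0.     -0.    ] yaw now 0.8982 turn 0.8855
```

```bash
python3 -m jog '[[[0,0,0,-0.03,1],[0,0,0,-0.06,1]]]' 45|egrep 'force'; python3 -c "
from h import *
o=ctrl.get_obs();print(o['wrist_torque'][2]);to([.5262,-.1572,.0894],.0127)"
```

```text
contact_force: [0.2, 0.4, 1.4]
-0.1977825681205826
 shift [ 0.0001 -0.     -0.0001] yaw now 0.96 turn 0.9473
```

```bash
python3 -m jog '[[[0,0,0,-0.03,1],[0,0,0,-0.05,1]]]' 45|egrep 'force'; python3 -c "
from h import *
o=ctrl.get_obs();print(o['wrist_torque'][2]);to([.5262,-.1572,.0894],.0127)"
```

```text
contact_force: [-0.6, 1.1, 0.5]
-0.19693438822290885
 shift [ 0.0001 -0.     -0.0001] yaw now 1.0114 turn 0.9987
```

```bash
python3 -m jog '[[[0,0,0,-0.03,1],[0,0,0,-0.05,1]]]' 45|egrep 'force'; python3 -c "
from h import *
o=ctrl.get_obs();print(o['wrist_torque'][2]);to([.5262,-.1572,.0894],.0127)"
```

```text
contact_force: [-1.0, 0.2, 0.7]
-0.16055010069917441
 shift [ 0.0002  0.     -0.0001] yaw now 1.0627 turn 1.05
```

```bash
python3 -m jog '[[[0,0,0,-0.03,1],[0,0,0,-0.05,1]]]' 45|egrep 'force'; python3 -c "
from h import *
o=ctrl.get_obs();print(o['wrist_torque'][2]);to([.5262,-.1572,.0894],.0127)"
```

```text
contact_force: [-1.3, 0.6, 1.7]
-0.19641777362214347
 shift [ 0.0001 -0.     -0.0001] yaw now 1.1139 turn 1.1012
```

```bash
python3 -m jog '[[[0,0,0,-0.03,1],[0,0,0,-0.05,1]]]' 45|egrep 'force'; python3 -c "
from h import *
o=ctrl.get_obs();print(o['wrist_torque'][2]);to([.5262,-.1572,.0894],.0127)"
```

```text
contact_force: [-0.1, 0.2, 2.6]
-0.1976660359970684
 shift [ 0.0001  0.     -0.0001] yaw now 1.165 turn 1.1523
```

```bash
python3 -m jog '[[[0,0,0,-0.02,1],[0,0,0,-0.04,1]]]' 45|egrep 'force'; python3 -c "
from h import *
o=ctrl.get_obs();print(o['wrist_torque'][2]);to([.5262,-.1572,.0894],.0127);show('wrist','w16')"
```

```text
contact_force: [-0.8, 1.1, 0.9]
-0.2333672371665293
 shift [ 0.0001 -0.     -0.0001] yaw now 1.2064 turn 1.1937
```

View pics/w16.png

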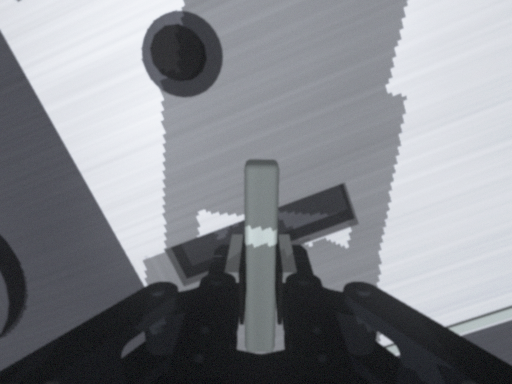

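The bar is following the jaws, and I haven't felt the stop yet.

```bash
python3 -m jog '[[[0,0,0,-0.02,1],[0,0,0,-0.04,1]]]' 45|egrep 'force'; python3 -c "
from h import *
o=ctrl.get_obs();print(o['wrist_torque'][2]);to([.5262,-.1572,.0894],.0127)"
```

```text
contact_force: [-1.0, -0.3, 1.3]
-0.23460977526498755
 shift [ 0.0001  0.     -0.0001] yaw now 1.2486 turn 1.2359
```

```bash
python3 -m jog '[[[0,0,0,-0.02,1],[0,0,0,-0.04,1]]]' 45|egrep 'force'; python3 -c "
from h import *
o=ctrl.get_obs();print(o['wrist_torque'][2]);to([.5262,-.1572,.0894],.0127)"
```

```text
contact_force: [-1.0, 0.4, 0.9]
-0.1897012836462095
 shift [ 0.0001 -0.     -0.0001] yaw now 1.2902 turn 1.2775
```

```bash
python3 -m jog '[[[0,0,0,-0.02,1],[0,0,0,-0.04,1]]]' 45|egrep 'force'; python3 -c "
from h import *
o=ctrl.get_obs();print(o['wrist_torque'][2]);to([.5262,-.1572,.0894],.0127)"
```

```text
contact_force: [-0.5, 0.6, 0.8]
-0.1997834951198758
 shift [ 0.0001  0.     -0.0001] yaw now 1.332 turn 1.3193
```

```bash
python3 -m jog '[[[0,0,0,-0.02,1],[0,0,0,-0.04,1]]]' 45|egrep 'force'; python3 -c "
from h import *
o=ctrl.get_obs();print(o['wrist_torque'][2]);to([.5262,-.1572,.0894],.0127)"
```

```text
contact_force: [-1.1, 0.3, 1.2]
-0.33930779055639476
 shift [ 0.0001 -0.     -0.0002] yaw now 1.3732 turn 1.3605
```

```bash
python3 -m jog '[[[0,0,0,-0.02,1],[0,0,0,-0.04,1]]]' 45|egrep 'force'; python3 -c "
from h import *
o=ctrl.get_obs();print(o['wrist_torque'][2]);to([.5262,-.1572,.0894],.0127)"
```

```text
contact_force: [-0.1, 0.7, 2.3]
-0.6656367507207528
 shift [ 0.0001 -0.0001 -0.0004] yaw now 1.414 turn 1.4013
```

```bash
python3 -m jog '[[[0,0,0,-0.02,1],[0,0,0,-0.04,1]]]' 45|egrep 'force'; python3 -c "
from h import *
o=ctrl.get_obs();print(o['wrist_torque'][2]);to([.5262,-.1572,.0894],.0127)"
```

```text
contact_force: [-0.7, 1.0, 1.5]
-0.8805581755357065
 shift [ 0.0001 -0.0001 -0.0005] yaw now 1.4546 turn 1.4419
```

I issued one step too many before reading the force, and the torque peaked at 0.88 N m. I'll relieve it now.

```bash
python3 -m jog '[[[0,0,0,0.04,1],[0,0,0,0.065,1],[0,0,0,0.065,1]]]' 45|egrep 'force'; python3 -c "
from h import *
o=ctrl.get_obs();print(o['wrist_torque'][2],o['opening']);to([.5262,-.1572,.0894],.0127);show('wrist','w17');
to([.5262,-.0572,.0894],.0127)"
```

```text
contact_force: [-0.8, 0.2, 0.6]
-0.19488305084910668 0.012767050455525529
 shift [ 0.0001 -0.0001 -0.0003] yaw now 1.3909 turn 1.3782
 shift [0.0006 0.0178 0.0981] yaw now 1.391 turn 1.3783
```

View pics/w17.png

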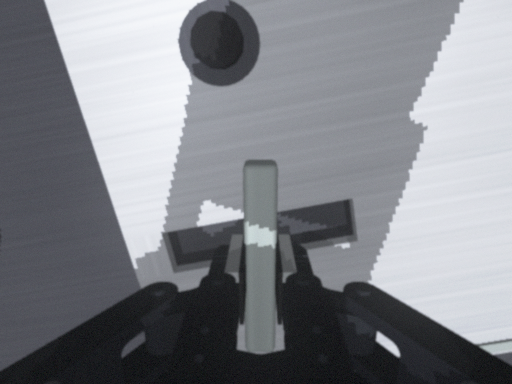

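```bash
python3 - <<'E'
from h import *
w=imaging.get_image("wrist")
a=onz(w,172,252,.108);b=onz(w,352,220,.108);print(a,b,(a+b)/2,np.linalg.norm(a-b),np.arctan2(-(b-a)[0],(b-a)[1]))
print("button collar",onz(w,219,42,.108))
y=.012; to([.5262-.1*np.sin(y),-.1572+.1*np.cos(y),.0894])
E
```

```text
[ 0.52769136 -0.20660333  0.108     ] [ 0.52680114 -0.11027564  0.108     ] [ 0.52724625 -0.15843949  0.108     ] 0.09633180237285992 0.009241319639255825
button collar [ 0.43140094 -0.15996418  0.108     ]
 shift [0.0006 0.019  0.0978] yaw now 1.3908 turn None
```

```bash
python3 -m jog '[[[0,0.0004,0.002,0,1],[0,0.001,0.005,0,1],[0,0.0018,0.009,0,1],[0,0.0025,0.013,0,1],[0,0.0034,0.0176,0,1]]]' 45|egrep 'pos|force'; python3 -c "
from h import *
o=ctrl.get_obs();print(o['wrist_torque'][2],o['opening']);show('scene','sc18',(155,295,130,260),5)
y=.012; to([.5262-.1*np.sin(y),-.1572+.1*np.cos(y),.0894])"
```

```text
tool_pos: [0.526, -0.1386, 0.0896]
contact_force: [0.6, -2.5, -0.5]
-0.2025599606472092 0.01273954813846493
 shift [0.0006 0.0153 0.0791] yaw now 1.3914 turn None
```

View pics/sc18.png

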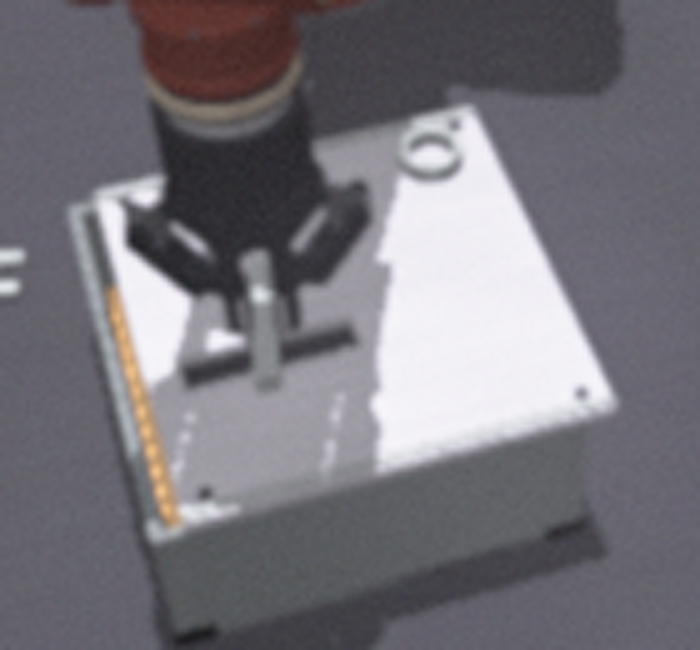

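The cover is sliding with about 2.5 N and the case is staying put. I'll carry on.

```bash
python3 -m jog '[[[0,0.001,0.006,0,1],[0,0.0024,0.0125,0,1],[0,0.0037,0.019,0,1],[0,0.005,0.0255,0,1],[0,0.0062,0.032,0,1],[0,0.0075,0.0385,0,1],[0,0.0087,0.045,0,1],[0,0.01,0.051,0,1],[0,0.011,0.057,0,1],[0,0.012,0.062,0,1],[0,0.013,0.066,0,1],[0,0.0134,0.069,0,1]]]' 45|egrep 'pos|force'; python3 -c "
from h import *
o=ctrl.get_obs();print(o['wrist_torque'][2],o['opening'])
y=.012; to([.5262-.1*np.sin(y),-.1572+.1*np.cos(y),.0894])"
```

```text
tool_pos: [0.5252, -0.0669, 0.0897]
contact_force: [4.1, -2.3, -6.0]
-0.20662011350235895 0.012757144104874963
 shift [0.0003 0.0019 0.0095] yaw now 1.3915 turn None
```

```bash
python3 -m jog '[[[0.0005,-0.0005,0.0015,0,1],[0.001,-0.0003,0.004,0,1],[0.001,0.0002,0.006,0,1]]]' 45|egrep 'pos|force'; python3 -c "
from h import *
o=ctrl.get_obs();print(o['wrist_torque'],o['opening'])
y=.012; to([.5262-.1*np.sin(y),-.1572+.1*np.cos(y),.0894])"
```

```text
tool_pos: [0.5251, -0.0611, 0.0894]
contact_force: [-4.7, -2.5, 3.9]
[-0.27939892  0.74279402 -0.11879378] 0.012464654912134665
 shift [0.     0.0008 0.0038] yaw now 1.3915 turn None
```

```bash
python3 -m jog '[[[-0.0004,0.0006,0.001,0,1],[-0.0004,0.0008,0.002,0,1]]]' 45|egrep 'pos|force'
```

```text
tool_pos: [0.525, -0.0589, 0.0896]
contact_force: [3.5, -2.7, -4.3]
```

```bash
python3 -m jog '[[[0,0.0002,0.001,0,1],[0,0.0003,0.0015,0,1]]]' 45|egrep 'pos|force'
```

```text
tool_pos: [0.525, -0.0573, 0.0896]
contact_force: [2.3, -3.3, -3.2]
```

```bash
python3 -m jog '[[[0.0001,0,0.0006,0,1],[0.0001,0,0.001,0,1]]]' 45|egrep 'pos|force'
```

```text
tool_pos: [0.525, -0.0568, 0.0896]
contact_force: [0.1, -5.8, -2.3]
```

```bash
python3 -m jog '[[[0,0,0.0004,0,1],[0,0,0.0004,0,1]]]' 45|egrep 'pos|force'; python3 -c "
from h import *
o=ctrl.get_obs();print(o['wrist_torque'],o['opening'])
show('scene','sc20',(155,325,130,260),4.5);show('top','t20',(205,360,140,265),4.5)"
```

```text
tool_pos: [0.525, -0.0568, 0.0896]
contact_force: [-0.2, -4.8, -1.3]
[-0.61485143  0.02216057 -0.20663731] 0.012194569012380004
```

View pics/sc20.png

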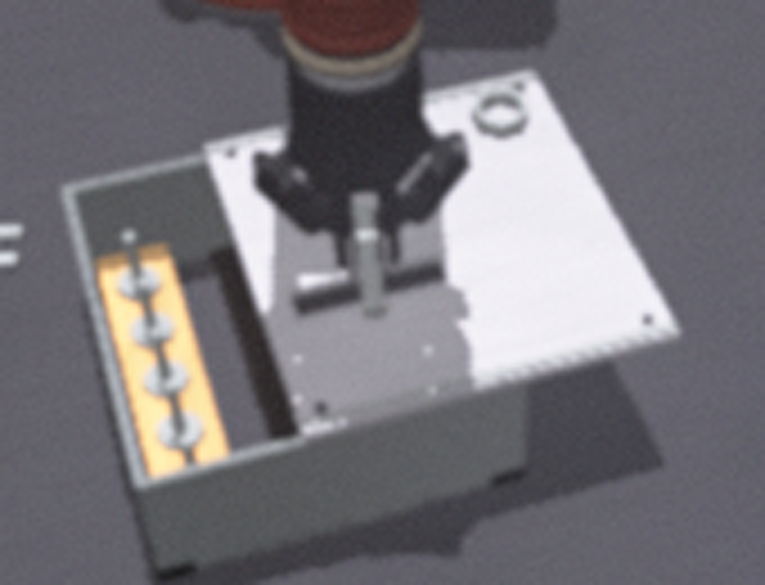

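View pics/t20.png

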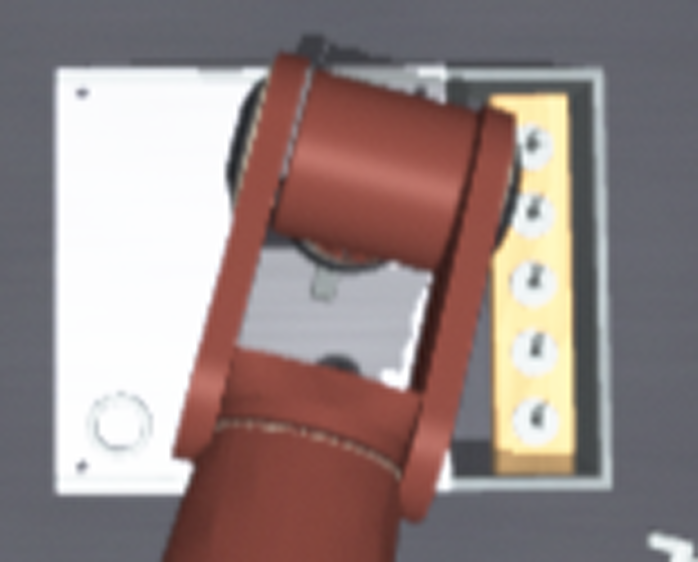

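```bash
python3 -m jog '[[[0,0,-0.0006,0,1],[0,0,-0.0008,0,1]]]'|egrep 'pos|force'; python3 -m jog '[[[0,0,0,0,0.6],[0,0,0,0,0.5],[0,0,0,0,0.3],[0,0,0,0,0],[0,0,0,0,0]]]'|egrep 'pos|force|open'; python3 -c "
from h import *
show('wrist','w21')"
```

```text
tool_pos: [0.525, -0.0568, 0.0896]
contact_force: [1.8, -0.2, -3.3]
tool_pos: [0.5251, -0.0568, 0.0897]
contact_force: [-0.2, -0.3, -0.2]
opening: 0.0428
```

View pics/w21.png

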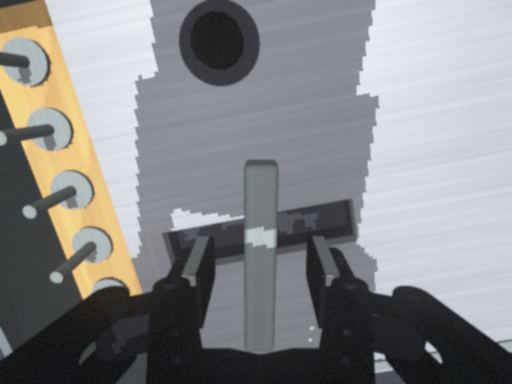

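Both jaws are clear of the bar, which sits at col 261 with the fingers at 213 and 307. I'll lift straight up and back away.

```bash
python3 -m jog '[[[-0.008,0,0,0,0],[-0.03,0,0,0,0],[-0.06,0,0,0,0],[-0.1,0,0,0,0],[-0.14,0,0,0,0],[-0.18,0,0,0,0],[-0.22,0,0,0,0],[-0.22,0.04,0,0,0],[-0.22,0.08,0,0,0],[-0.22,0.12,0.02,0,0],[-0.22,0.14,0.06,0,0],[-0.22,0.14,0.1,0,0]]]'|egrep 'pos|force|open'; python3 -m jog '[[[0,0,0.04,0,0],[0,0,0.08,0,0],[0,0,0.12,0,0],[0,0,0.16,0,0],[0,0,0.2,0,0],[0,0,0.2,0,0]]]'; python3 - <<'E'
from h import *
t=show('top','t22',(205,360,140,265),4.5);s=show('scene','sc22',(155,325,130,260),4.5)
E
```

```text
tool_pos: [0.4047, 0.0663, 0.3126]
contact_force: [1.5, -0.7, 0.1]
opening: 0.0426
t: 24.9
tool_pos: [0.4405, 0.2664, 0.3135]
tool_rot: [-1.073, 1.285, 1.082]
contact_force: [-0.5, -0.6, -0.3]
opening: 0.0427
```

View pics/t22.png

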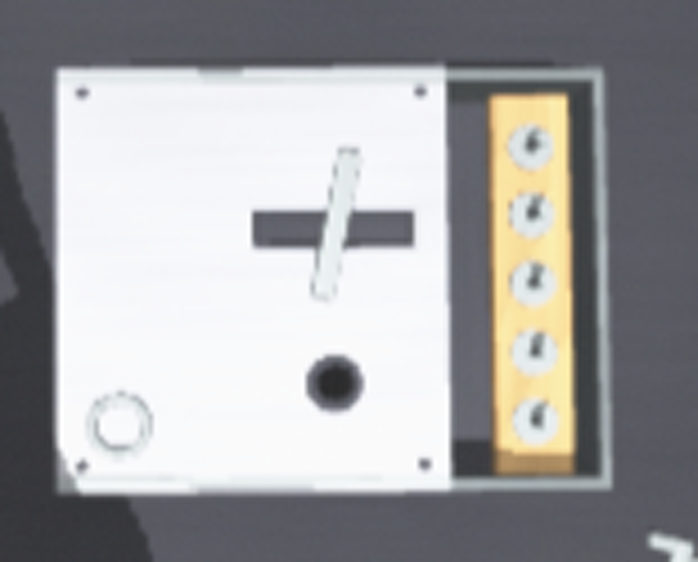

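View pics/sc22.png

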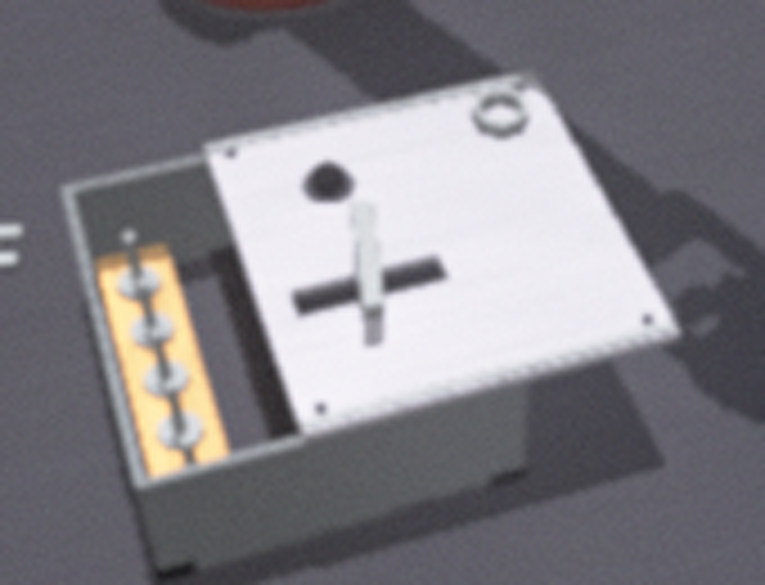

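```bash
python3 - <<'E'
from h import *
t=imaging.get_image("top")
A=onz(t,205+252/4.5-.4,140+228/4.5-.4,.108);B=onz(t,205+414/4.5-.4,140+228/4.5-.4,.108);print("slot ctr",(A+B)/2,"ring",onz(t,205+120/4.5-.4,140+424/4.5-.4,.108))
a=onz(t,205+347/4.5,140+150/4.5,.14);b=onz(t,205+324/4.5,140+297/4.5,.14);print("bar from y:",np.arctan2((b-a)[0],-(b-a)[1]), (a+b)/2, a-b)
print(ctrl.get_obs()["contact_force"]); print(ctrl.finish_job())
E
```

```text
slot ctr [ 0.5263501  -0.05680879  0.108     ] ring [0.40537901 0.07304564 0.108     ]
bar from y: -1.7235401221199136 [ 0.52535542 -0.05750229  0.14      ] [ 0.08844933 -0.01361614  0.        ]
[-1.06338802  0.23038977  0.09194657]
the job is handed in; nothing more can be done
None
```

The case is open and handed in at about 25 s of the 70 s, but I went over your torque limit at the handle's stop.

**What I did**
- **Button:** I pressed it in small steps until the T-handle popped up, with a largest reading of about 5.5 N. I followed the button slightly sideways as it went down.
- **Handle:** I turned it anticlockwise until I felt the stop at about 1.34 rad.
- **Cover:** I slid it by the handle to its stop, using about 2.5–3 N and about 6 N against the stop. Then I let go and moved the arm clear.

**Torque limit exceeded:** At the stop I sent three small turns in a row before reading the torque. It rose from 0.34 to 0.67 and then 0.88 N m at the wrist, which includes about 0.2 N m of friction. Your limit was 0.7 N m. I backed off at once, and the case did not shift.

**Last checks**
- **Cover:** the top camera shows about 0.100 m of travel.
- **Handle:** it is still up, at about 1.4 rad in the picture against 1.38 rad from the tool.
- **Case and ring:** the case is within about 1 mm of where it was. The ring moved with the cover and is still lying on it.
- **Other items:** I did not check them one by one at the end, but the arm went nowhere near them.
- **Gripper:** it touches nothing, with about 1 N on the force sensor, which is its noise level.

**Fingertip mismatch:** When shut, the fingertips ended about 31 mm short of the reported TCP, by both the cameras and the button contact. I set heights for the press and the grasp from that measurement.

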